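# Weigh the green carton on the sprung hook scale

### The job

Weigh the green carton: lift its aluminium carrier by the black grip, hang the carrier by its top bar on the hook of the blue spring scale, and let it down slowly so that the pointer settles without dropping, then let go and leave it hanging still and level. Leave the carrier with the small red box standing where it is.

Things in the scene. Friction and masses are not known exactly. Their poses are not given: they have to be found in the camera images.
- carrier_green: In mm: aluminium tray 84 (x) x 128 (y) with a fixed green carton, top at z = 49; origin under its centre, z up. Uprights at y = +-62 bear a flat bar along y, 10 wide, z = 125 to 131; window below it 120 wide, 76 high, open along x. Mid-bar a black grip 24 x 24, z = 131 to 176: hold it here, fingertips above the bar. Half a turn looks the same. About 0.4 kg (0.36 to 0.44), balanced under the grip.
- carrier_red: Bystander: a carrier of the same shape and size (84 x 128 x 176 mm) but with a small red box (45 x 70 x 22 mm) in it. Origin at the centre of its underside, z up. Not to be moved.
- seat (a point): Point on the hook strap where the bar shall rest, 185 mm above the table unloaded; sinks with the hook. x runs along the strap (16 wide, 6 thick) from the orange tip (x = -26 to -32, 16 high), near the robot, to a back stop (x = +26, 8 high); z up. The strap goes through the window, carrier x along it, bar passing over the tip from the front. Blue housing: face at x = +100, top 49 above the seat.
- hook (a joint): How far the sprung hook and its red pointer have sunk, m: 0 unloaded, at most 0.045. Spring 200 N/m, lightly damped: the green carrier sinks it about 18.5 mm (16 to 21) when it hangs freely, and it bounces if let fall.
There are look-alikes about, which are no part of the job. What is shaped like the carrier_green but purple is not meant.

How it is judged:
On the way:
1. the green carrier is lifted clear of the table (height (world z) of carrier_green above 0.025 m), for 0.2 s.
At the end, for the whole second after the job is handed in: Green carrier hangs by its bar between hook tip and back stop, within 30 mm of the strap's centre line, level within 10 degrees, pointer down over 10 mm, hook and carrier at rest; red-box carrier within 30 mm of its start (x of carrier_green in the frame of seat between -0.028 and 0.028 m and y of carrier_green in the frame of seat between -0.03 and 0.03 m and z of carrier_green in the frame of seat between -0.135 and -0.115 m and angle between carrier_green's own z axis and vertical below 0.175 rad and value of joint hook above 0.01 m and velocity of joint hook between -0.015 and 0.015 m/s and linear speed of carrier_green below 0.03 m/s and distance of carrier_red from where it was at the start of the episode below 0.03 m); the robot touches nothing.
It fails at once if the load is let fall: the hook and pointer run down faster than 0.15 m/s (velocity of joint hook above 0.15 m/s).
It fails at once if the carrier with the red box is pushed (more than 30 mm) or tipped (more than 20 degrees) (distance of carrier_red from where it was at the start of the episode above 0.03 m or angle between carrier_red's own z axis and vertical above 0.35 rad).
It also fails if it takes over 45 s, if anything falls off the work surface, if the arm or the gripper's body presses on something with over 40 N, if the wrist force passes 120 N, or if a joint passes its speed limit or range.

### The arm

A 7-joint arm with a two-finger parallel gripper is mounted at the origin on a cart in front of the work surface, level with it; the furniture and walls round the work are solid. World frame = base frame: x ahead of the robot, y to its left, z up, the work surface at z = 0. Lengths are in m, angles in rad, forces in N, time in s.
With the tool pointing down it reaches from about 0.375 to 0.925 m from the base axis. Payload 3.1 kg.
Tool frame: the origin (TCP) lies midway between the tips of the shut fingers; the grasp point (between the pads) lies 19 mm behind it; y points along the fingers, x is the direction in which the jaws open and shut, and the axes are right-handed (so a half turn about y gives the same grasp; the last joint's range is limited). The gripper opens to 85 mm and grips with 20 to 120 N. Pads are 22 mm wide; open, the fingers measure 114 mm over their backs; the gripper's body (76 mm by 85 mm) begins 54 mm behind the grasp point. The pads swing forward as they close: fully open they stand 13 mm farther back than shut.
Start: joints at [1.096, 0.383, 0.044, 1.598, -0.018, 1.161, -0.05], TCP at [0.239, -0.604, 0.231] pointing down, gripper open.
Joint ranges: [-2.61, 2.61], [-0.41, 2.15], [-1.48, 1.57], [0, 2.5], [-1.57, 4.71], [0.05, 1.97], [-2.85, 2.85]. Speed limits (rad/s): [2.79, 2.79, 3.14, 3.14, 3.14, 3.14, 3.14].

### API

Orientations are given as a 3x3 rotation matrix whose columns are the frame's x, y, z axes.
In Python, from cell import ctrl gives the robot as it stands. Calls block until the motion is done:
- ctrl.move_pose(position, orientation): joint-space move of the TCP to a pose.
- ctrl.move_linear(position, vel=0.15, orientation=None): straight line of the TCP; orientation=None keeps the orientation; vel is the mean speed in m/s.
- ctrl.set_joints(angles): joint-space move.
- ctrl.gripper_open() and ctrl.close_gripper(): open the fingers fully, or close them until they stop; the grip force is fixed at half the most.
- ctrl.wait(seconds).
- ctrl.inverse_kinematics(position, orientation): joint angles nearest the present ones, or None.
- ctrl.capture(name): name is "scene" or "side" or "wrist"; returns a dict with "color" (420x560x3 uint8, red, green, blue), "depth" (420x560 float32, m along the optical axis (not along the pixel's ray), 0 where there is no reading), "fov_y" (degrees; the focal length in pixels is half the picture's height over the tangent of half this angle, whatever the lens; pixels are square), "cx", "cy" (the principal point, pixels), "dist_coeffs" ([k1, k2, p1, p2, k3] as OpenCV has them; the pictures are not rectified), "cam_to_world" (4x4, takes a point from camera to world coordinates). Camera axes: x right, y down, z forward; pixel columns grow to the right and rows downward; lengths in m; the calibration is good to about 2 mm. A picture is of the moment at which its call begins.
A pose or a line that the arm cannot do raises ctrl.IKError and nothing moves.
- ctrl.job_done(): hands the job in, once; it reports no verdict.
Readings, each from a call of its own:
- ctrl.read_time_s(): time.
- ctrl.read_joints(): joint angles.
- ctrl.read_joint_vel(): joint speeds.
- ctrl.read_joint_efforts(): joint torques, N m.
- ctrl.read_eef_pos(): TCP position.
- ctrl.read_eef_rot(): TCP orientation.
- ctrl.read_wrist_force(): force on the tool from outside, world axes, zero at the start.
- ctrl.read_ft_torque(): the same for the moment, N m.
- ctrl.read_width(): finger opening in m.
Only numpy, scipy, OpenCV 4.12 (cv2) and the standard library are available. Lean on these libraries where they do the work, as an engineer would, in place of code of your own. Each camera call takes 0.05 s, during which the arm holds its last target.

## Working session

There is one attempt and no reset: what is moved stays moved. The work goes in short steps, each a Python script; the robot and the scene stay as the last script left them, time stands still between calls to the robot, and variables do not carry over. Pictures are saved under pics/ and viewed, and the job is handed in when it is done.

```bash
ls; mkdir -p pics; cat > h.py <<'E'
import numpy as np, cv2, pickle
from cell import ctrl
def snap(n,f):
    c=ctrl.capture(n); pickle.dump(c,open(f'pics/{f}.pkl','wb')); cv2.imwrite(f'pics/{f}.png',c['color'][:,:,::-1]); return c
def load(f): return pickle.load(open(f'pics/{f}.pkl','rb'))
def K(c):
    h=c['color'].shape[0]; f=h/2/np.tan(np.radians(c['fov_y'])/2)
    return np.array([[f,0,c['cx']],[0,f,c['cy']],[0,0,1.]])
def rays(c,uv):
    p=cv2.undistortPoints(np.array(uv,float).reshape(-1,1,2),K(c),np.array(c['dist_coeffs'],float)).reshape(-1,2)
    return np.c_[p,np.ones(len(p))]
def pts(c,uv):  # by depth
    uv=np.array(uv).reshape(-1,2); d=c['depth'][uv[:,1].astype(int),uv[:,0].astype(int)]
    P=rays(c,uv)*d[:,None]; T=np.array(c['cam_to_world']); return P@T[:3,:3].T+T[:3,3]
def onplane(c,uv,z):
    T=np.array(c['cam_to_world']); D=rays(c,uv)@T[:3,:3].T; o=T[:3,3]
    return o+D*((z-o[2])/D[:,2])[:,None]
E
python3 - <<'E'
from h import *
for n in ['scene','side','wrist']:
    c=snap(n,n+'0'); print(n,c['fov_y'],np.round(c['cam_to_world'],3).tolist(),c['dist_coeffs'])
print(ctrl.read_time_s(),ctrl.read_eef_pos(),np.round(ctrl.read_eef_rot(),3).tolist())
E
```

```text
pics
scene 46.08679527506514 [[-0.622, -0.381, 0.684, -0.347], [-0.783, 0.302, -0.544, 0.618], [0.0, -0.874, -0.486, 0.737], [0.0, 0.0, 0.0, 1.0]] [-0.15674374  0.          0.          0.          0.        ]
side 54.27561939080932 [[0.761, 0.511, -0.4, 1.013], [0.649, -0.593, 0.477, -0.659], [0.007, -0.622, -0.783, 1.145], [0.0, 0.0, 0.0, 1.0]] [-0.01212533  0.          0.          0.          0.        ]
wrist 64.30983690848221 [[0.368, -0.897, -0.243, 0.3], [-0.93, -0.355, -0.095, -0.578], [-0.001, 0.261, -0.965, 0.373], [0.0, 0.0, 0.0, 1.0]] [0.01916548 0.         0.         0.         0.        ]
0.15 [ 0.23889659 -0.60372204  0.23016838] [[0.368, -0.001, 0.93], [-0.93, 0.002, 0.368], [-0.002, -1.0, -0.0]]
```

View pics/scene0.png

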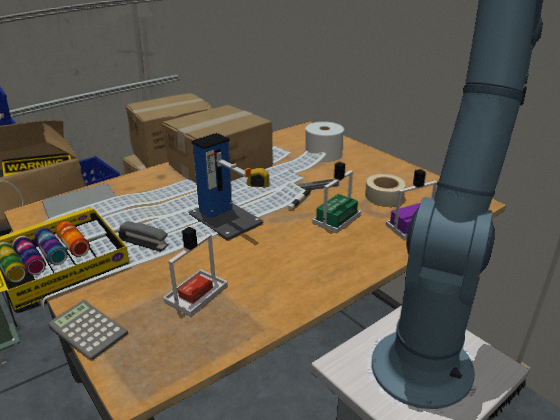

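View pics/side0.png

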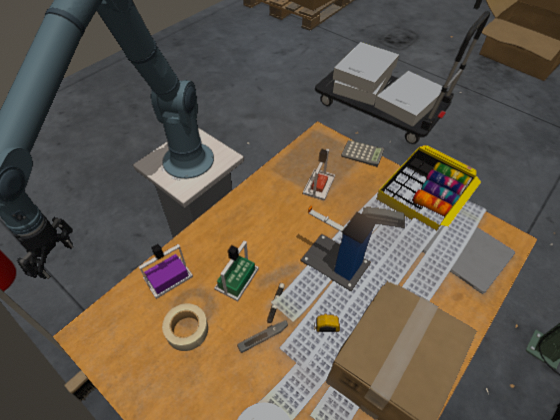

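View pics/wrist0.png

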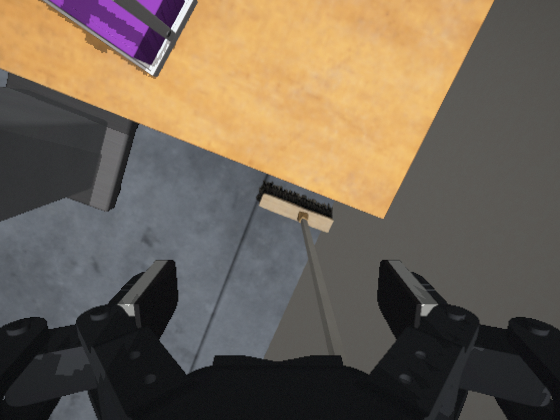

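Three carriers are visible: green at scene (337,210) / side (237,275), red box at scene (195,288) / side (320,185), and purple at scene (402,215) / side (167,272). The one with the green carton matches the description. I'll enlarge it along with the scale.

```bash
python3 - <<'E'
from h import *
a=load('scene0');b=load('side0')
def crop(c,x0,y0,w,h,s): return cv2.resize(c['color'][y0:y0+h,x0:x0+w,::-1],(w*s,h*s),interpolation=cv2.INTER_CUBIC)
cv2.imwrite('pics/cg.png',np.hstack([crop(a,300,145,80,100,5),crop(b,195,225,80,100,5)]))
cv2.imwrite('pics/cs.png',np.hstack([crop(a,180,125,100,120,4),crop(b,295,195,100,120,4)]))
E
```

```text
(no output)
```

View pics/cg.png

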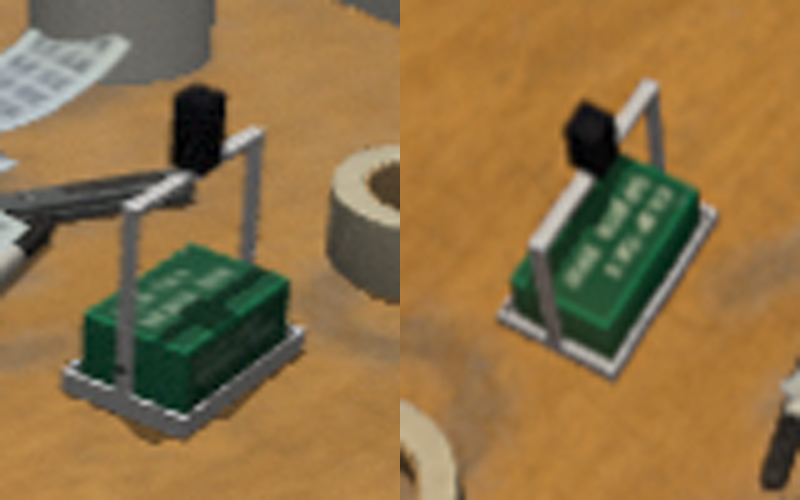

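View pics/cs.png

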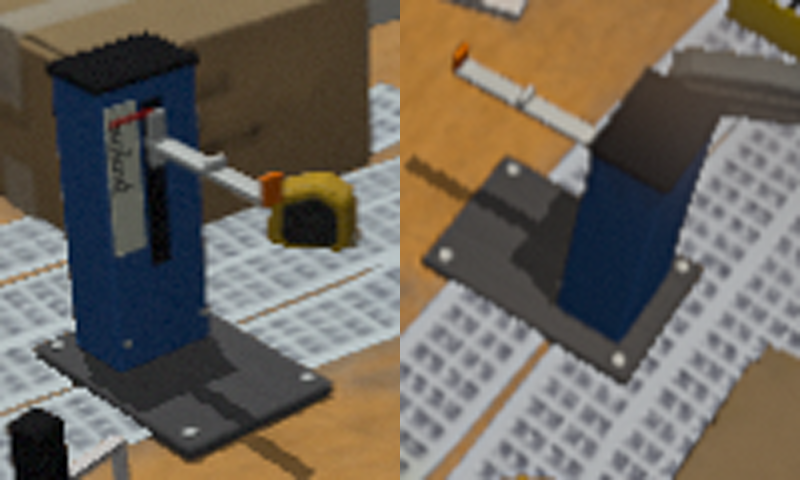

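Both crops confirm that this is the green carton in an aluminium carrier with a black grip, standing upright. The scale crop shows the orange tip at side ~(310,209) and scene ~(248,171), the back stop at side ~(326,220), and the strap meeting the housing at side ~(342,230). Next I'll measure these points.

```bash
python3 - <<'E'
from h import *
a=load('scene0');b=load('side0')
np.set_printoptions(precision=4,suppress=True)
for c,n,x in((a,'scene',[(326,186),(352,171.4)]),(b,'side',[(223.3,273.5),(245,242.8)])):
    print(n,'bar ends plane.131',onplane(c,x,.131).tolist())
    hsv=cv2.cvtColor(c['color'],cv2.COLOR_RGB2HSV)
    def mask(lo,hi,box):
        m=cv2.inRange(hsv,lo,hi); k=np.zeros_like(m);k[box[1]:box[3],box[0]:box[2]]=1
        v,u=np.nonzero(m*k); return np.c_[u,v]
    box={'scene':(310,190,365,235),'side':(210,245,262,302)}[n]
    uv=mask((65,80,30),(90,255,255),box); P=pts(c,uv)
    P=P[P[:,2]>.044]; P=P[P[:,2]<.053]; r=cv2.minAreaRect((P[:,:2]*1000).astype(np.float32)); print('carton top',len(P),P.mean(0),r)
    box={'scene':(335,160,346,181),'side':(225,240,240,262)}[n]
    uv=mask((0,0,0),(180,255,50),box); P=pts(c,uv); print('grip',len(uv),P.min(0),P.max(0),np.median(P,0)); Pt=P[(P[:,2]>.168)&(P[:,2]<.185)]; print(' top',len(Pt),Pt.mean(0))
    t=onplane(c,uv,.176)
    box={'scene':(240,160,256,182),'side':(304,203,316,215)}[n]
    uv=mask((5,150,80),(15,255,255),box); P=pts(c,uv); print('orange',len(uv),uv.mean(0),np.median(P,0)); print(onplane(c,[uv.mean(0)],.193))
    print(P)
    # red pos
    box={'scene':(170,270,225,305),'side':(305,170,335,195)}[n]
    uv=mask((0,150,60),(6,255,255),box); P=pts(c,uv); print('red',len(uv),np.median(P,0))
    # blue
    box={'scene':(185,130,240,235),'side':(320,190,390,290)}[n]
    uv=mask((100,140,30),(120,255,255),box); P=pts(c,uv); print('blue',len(uv),P.min(0),P.max(0),np.median(P,0))
x=[(309.5,209.5),(326,220),(341,229.5)]
print(onplane(b,x,.185),pts(b,x))
x=[(248,173),(219,163)]
print(onplane(a,x,.185),pts(a,x))
E
```

```text
scene bar ends plane.131 [[0.49974439389444014, -0.19472848812506427, 0.131], [0.5201954954045829, -0.3138287977542815, 0.131]]
carton top 405 [ 0.5055 -0.2518  0.0494] ((511.7029724121094, -251.70889282226562), (70.24990844726562, 112.20217895507812), 11.835922241210938)
grip 149 [-0.347  -0.2663  0.1334] [0.5186 0.6182 0.7367] [ 0.5053 -0.2463  0.1586]
 top 43 [ 0.5078 -0.2495  0.1734]
orange 39 [247.359  171.4103] [ 0.5956 -0.0096  0.1926]
[[ 0.5966 -0.0099  0.193 ]]
[[ 0.9001 -0.207   0.0322]
 [ 0.5972 -0.0096  0.2024]
 [ 0.5963 -0.012   0.2021]
 [ 0.5951 -0.0143  0.2018]
 [ 0.598  -0.0192  0.1993]
 [ 0.9015 -0.1998  0.0302]
 [ 0.5958 -0.0025  0.2022]
 [ 0.5962 -0.0058  0.2011]
 [ 0.5957 -0.0085  0.2005]
 [ 0.5965 -0.0121  0.1991]
 [ 0.5946 -0.0138  0.1994]
 [ 0.5962 -0.018   0.1975]
 [ 0.6011 -0.0058  0.1965]
 [ 0.5956 -0.0052  0.1987]
 [ 0.5994 -0.0108  0.1957]
 [ 0.5954 -0.0112  0.197 ]
 [ 0.5965 -0.015   0.1955]
 [ 0.5928 -0.0033  0.1975]
 [ 0.5941 -0.0072  0.1959]
 [ 0.5974 -0.0124  0.1931]
 [ 0.5949 -0.0138  0.1936]
 [ 0.5969 -0.0059  0.1925]
 [ 0.5951 -0.0077  0.1926]
 [ 0
[... 1188 characters left out ...]
0193  0.1999]
 [ 0.6023 -0.0161  0.2009]
 [ 0.599  -0.0055  0.1882]
 [ 0.597  -0.0182  0.1938]
 [ 0.6004 -0.0181  0.1966]
 [ 0.6016 -0.0146  0.1942]
 [ 0.5979 -0.019   0.1906]
 [ 0.6015 -0.0192  0.1938]
 [ 0.5998 -0.0213  0.1896]
 [ 0.6005 -0.017   0.1861]
 [ 0.5994 -0.0202  0.1834]
 [ 0.5295  0.0957  0.0015]]
red 111 [0.4786 0.229  0.0243]
blue 849 [ 0.7333 -0.6587  0.0148] [1.0125 0.0317 1.1455] [ 0.7688 -0.0401  0.1204]
[[ 0.5977 -0.0108  0.185 ]
 [ 0.6585 -0.0104  0.185 ]
 [ 0.7116 -0.0098  0.185 ]] [[ 0.6023 -0.018   0.1956]
 [ 0.6597 -0.0126  0.1883]
 [ 0.7111 -0.0088  0.1835]]
[[ 0.6017 -0.0151  0.185 ]
 [ 0.7008  0.0107  0.185 ]] [[ 0.5933 -0.0095  0.1899]
 [ 0.7188  0.0003  0.1755]]
```

```bash
python3 - <<'E'
from h import *
a=load('scene0');b=load('side0')
np.set_printoptions(precision=4,suppress=True)
v,u=np.mgrid[125:245,180:270]; uv=np.c_[u.ravel(),v.ravel()]; P=pts(a,uv)
hsv=cv2.cvtColor(a['color'],cv2.COLOR_RGB2HSV)[uv[:,1],uv[:,0]]
m=(hsv[:,0]>100)&(hsv[:,0]<120)&(hsv[:,1]>120)&(P[:,2]>.02)&(P[:,0]>.5)&(P[:,0]<.85)
B=P[m]; ub=uv[m]
f=B[(ub[:,0]>208)]
for q in (f,B[ub[:,0]<206]):
  for i in range(3):
    c=np.median(q,0) if i==0 else q.mean(0); s=np.linalg.svd(q-q.mean(0),full_matrices=False); n=s[2][2]; d=(q-q.mean(0))@n
    q=q[abs(d)<.004]
  print(len(q),q.mean(0),n,np.degrees(np.arctan2(n[1],n[0])),d.std())
# strap pts by depth both views: z in .17-.19
for c,(x0,y0,x1,y1) in ((a,(212,150,250,182)),(b,(303,202,350,240))):
  v,u=np.mgrid[y0:y1,x0:x1]; uv=np.c_[u.ravel(),v.ravel()]; P=pts(c,uv)
  m=(abs(P[:,2]-.183)<.012)&(P[:,0]>.605)&(P[:,0]<.715)&(abs(P[:,1]+.005)<.05)
  q=P[m]
  for i in range(3):
    k=np.polyfit(q[:,0],q[:,1],1); r=q[:,1]-np.polyval(k,q[:,0]); q=q[abs(r)<.012]
  print(len(q),np.degrees(np.arctan(k[0])),np.polyval(k,[.6,.627,.7]),q[:,2].mean())
E
```

```text
872 [ 0.7268 -0.0046  0.1061] [-0.997  -0.0768 -0.0004] -175.59461179842472 0.0018087458873744786
624 [0.7521 0.0429 0.1373] [ 0.0846 -0.9964 -0.0009] -85.14808937221227 0.0013771071042589333
148 4.499806708826167 [-0.0086 -0.0065 -0.0007] 0.18564484522237207
194 4.584937390942738 [-0.0138 -0.0116 -0.0058] 0.1849025711559489
```

```bash
python3 - <<'E'
from h import *
np.set_printoptions(precision=4,suppress=True)
# look orientation: tool pointing down, jaws along world y rotated by yaw
def R(yaw):
    y=np.array([0,0,-1.]); x=np.array([-np.sin(yaw),np.cos(yaw),0]); return np.c_[x,y,np.cross(x,y)]
for s in (1,-1):
  for yaw in (0.19,0):
    r=R(yaw)*np.array([s,1,s])
    for p in ([.515,-.254,.35],[.515,-.254,.18],[.56,-.01,.4],[.627,-.01,.28]):
        print(s,yaw,p,ctrl.inverse_kinematics(p,r))
E
```

```text
1 0.19 [0.515, -0.254, 0.35] [ 0.8594  0.2017 -0.5454  1.6102  0.1065  1.3595  2.0614]
1 0.19 [0.515, -0.254, 0.18] [ 0.876   0.3534 -0.5827  1.8085  0.222   1.0452  1.9703]
1 0.19 [0.56, -0.01, 0.4] [ 0.5724  0.1729 -0.7129  1.5564  0.1135  1.4546  1.6145]
1 0.19 [0.627, -0.01, 0.28] [ 0.5111  0.3925 -0.7205  1.5716  0.2667  1.2786  1.5118]
1 0 [0.515, -0.254, 0.35] [ 0.8439  0.1994 -0.5269  1.6109  0.1021  1.3588  1.8749]
1 0 [0.515, -0.254, 0.18] [ 0.8563  0.3487 -0.5584  1.8094  0.2111  1.043   1.7887]
1 0 [0.56, -0.01, 0.4] [ 0.5733  0.173  -0.714   1.5564  0.1138  1.4546  1.4243]
1 0 [0.627, -0.01, 0.28] [ 0.4833  0.3832 -0.6819  1.5729  0.249   1.2743  1.3346]
-1 0.19 [0.515, -0.254, 0.35] [ 0.5254  0.1676 -0.1579  1.626   0.0269  1.3501 -1.0171]
-1 0.19 [0.515, -0.254, 0.18] [ 0.5189  0.3004 -0.1554  1.8258  0.0538  1.0194 -1.0386]
-1 0.19 [0.56, -0.01, 0.4] [ 0.399   0.1476 -0.5094  1.5638  0.0723  1.4491 -1.4954]
-1 0.19 [0.627, -0.01, 0.28] [ 0.3128  0.3409 -0.4551  1.5812  0.1552  1.2555 -1.5486]
-1 0 [0.515, -0.254, 0.35] [ 0.531   0.168  -0.1644  1.6257  0.028   1.3502 -1.208 ]
-1 0 [0.515, -0.254, 0.18] [ 0.5109  0.2999 -0.146   1.8262  0.0505  1.0191 -1.2259]
-1 0 [0.56, -0.01, 0.4] [ 0.4042  0.1482 -0.5155  1.5635  0.0734  1.4492 -1.6862]
-1 0 [0.627, -0.01, 0.28] [ 0.2992  0.3384 -0.4375  1.5819  0.1485  1.2544 -1.7336]
```

```bash
cat >> h.py <<'E'
def R(yaw):
    y=np.array([0,0,-1.]); x=-np.array([-np.sin(yaw),np.cos(yaw),0]); return np.c_[x,y,np.cross(x,y)]
E
python3 - <<'E'
from h import *
ctrl.move_pose([.53,-.02,.36],R(.08)); c=snap('wrist','w1'); print(ctrl.read_time_s(),np.round(c['cam_to_world'],3).tolist())
ctrl.move_pose([.43,-.265,.33],R(.19)); c=snap('wrist','w2'); print(ctrl.read_time_s(),np.round(c['cam_to_world'],3).tolist(), ctrl.read_eef_pos())
E
```

```text
2.5667 [[0.077, -0.962, -0.26, 0.595], [-0.997, -0.074, -0.021, -0.015], [0.001, 0.261, -0.965, 0.503], [0.0, 0.0, 0.0, 1.0]]
3.6583 [[0.191, -0.948, -0.255, 0.495], [-0.982, -0.184, -0.05, -0.25], [0.0, 0.26, -0.966, 0.474], [0.0, 0.0, 0.0, 1.0]] [ 0.43147816 -0.26304011  0.33029862]
```

View pics/w1.png

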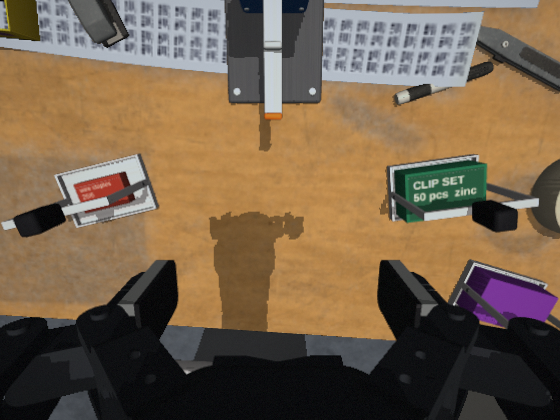

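View pics/w2.png

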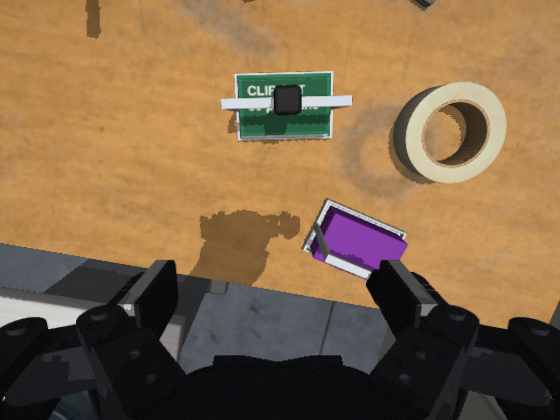

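w1 shows the orange tip at (273,117), the strap along column ~272 and the back stop near row 45. w2 shows the grip at (288,99) and the bar ends at (222,104) and (352,100). Next I'll compute their positions.

```bash
python3 - <<'E'
from h import *
np.set_printoptions(precision=4,suppress=True)
c=load('w2'); hsv=cv2.cvtColor(c['color'],cv2.COLOR_RGB2HSV)
k=hsv[70:130,265:312]; m=(k[:,:,2]<50).astype(np.uint8)
n,l,s,ce=cv2.connectedComponentsWithStats(m); i=1+np.argmax(s[1:,4]); print('grip px',s[i],ce[i]+[265,70])
uv=np.argwhere(l==i)[:,::-1]+[265,70]; P=pts(c,uv); T=P[P[:,2]>.170]; print('grip top depth',len(T),T.mean(0),T.min(0),T.max(0))
# bar
v,u=np.mgrid[85:120,215:360]; uv=np.c_[u.ravel(),v.ravel()]; P=pts(c,uv); q=P[(P[:,2]>.122)&(P[:,2]<.138)]
print('bar',len(q),q.mean(0),cv2.minAreaRect((q[:,:2]*1000).astype(np.float32)))
print('ends',onplane(c,[(221.5,104),(352,100)],.131))
# purple
v,u=np.mgrid[190:300,290:420]; uv=np.c_[u.ravel(),v.ravel()]; P=pts(c,uv); hh=hsv[uv[:,1],uv[:,0]]; q=P[(hh[:,0]>130)&(hh[:,0]<150)&(hh[:,1]>120)&(P[:,2]>.04)]
print('purple',q.mean(0),q.min(0),q.max(0))
c=load('w1'); hsv=cv2.cvtColor(c['color'],cv2.COLOR_RGB2HSV)
v,u=np.mgrid[0:125,255:292]; uv=np.c_[u.ravel(),v.ravel()]; P=pts(c,uv); hh=hsv[uv[:,1],uv[:,0]]
q=P[(P[:,2]>.178)&(P[:,2]<.192)&(P[:,0]<.72)&(hh[:,1]<60)]; r=cv2.minAreaRect((q[:,:2]*1000).astype(np.float32)); print('strap',len(q),q.mean(0),q.min(0),q.max(0),r,np.polyfit(q[:,0],q[:,1],1))
o=(hh[:,0]>5)&(hh[:,0]<16)&(hh[:,1]>200)&(P[:,2]>.17); print('orange',P[o].mean(0),P[o].min(0),P[o].max(0), uv[o].mean(0))
s=P[(P[:,2]>.189)&(P[:,0]>.64)&(P[:,0]<.70)];print('stop?',len(s),s.mean(0),s.min(0),s.max(0))
E
python3 -c "
import cv2
i=cv2.imread('pics/w1.png')[0:140,220:330];cv2.imwrite('pics/w1c.png',cv2.resize(i,None,fx=4,fy=4))"
```

```text
grip px [  9  15  28  31 676] [286.7811 100.9734]
grip top depth 641 [ 0.5118 -0.255   0.1776] [ 0.4953 -0.2678  0.1727] [ 0.5252 -0.2425  0.4738]
bar 1113 [ 0.513  -0.2549  0.1317] ((509.747314453125, -255.8539276123047), (16.869518280029297, 127.01597595214844), 12.374428749084473)
ends [[ 0.4988 -0.1937  0.131 ]
 [ 0.5267 -0.318   0.131 ]]
purple [ 0.3588 -0.3885  0.0525] [ 0.3067 -0.4518  0.04  ] [ 0.4953 -0.2498  0.4738]
strap 1867 [ 0.6471 -0.0073  0.1859] [ 0.6003 -0.0184  0.1829] [0.6908 0.0039 0.192 ] ((645.6295776367188, -7.152453422546387), (89.95433044433594, 15.250763893127441), 4.601833343505859) [ 0.078  -0.0577]
orange [ 0.5971 -0.011   0.2054] [ 0.595  -0.0185  0.199 ] [ 0.5995 -0.0036  0.5031] [272.3867 116.1067]
stop? 152 [ 0.6547 -0.0068  0.1933] [ 0.6515 -0.0141  0.1894] [0.6585 0.0005 0.1956]
```

View pics/w1c.png

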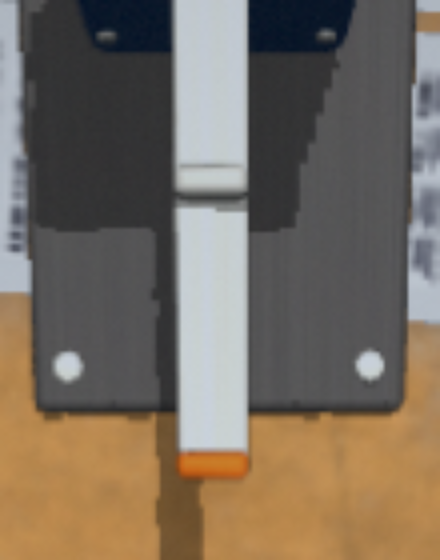

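All three views agree:

| Item | Position (m) | Yaw (rad) | Check |
|---|---|---|---|
| Green grip | (0.512, -0.2555) | 0.218 | bar measures 127 mm, top at z ≈ 0.132 |
| Seat | (0.6265, -0.0088, 0.185) | 0.079 | tip to back stop 58 mm |

I'll grasp with the jaws along the bar.

```bash
python3 - <<'E'
from h import *
np.set_printoptions(precision=4,suppress=True)
g=np.array([.512,-.2555,0]); r=R(.218)
ctrl.move_pose(g+[0,0,.26],r)
print('F0',ctrl.read_wrist_force())
ctrl.move_linear(g+[0,0,.139],vel=.12)
print('F1',ctrl.read_wrist_force(),ctrl.read_eef_pos())
ctrl.close_gripper(); print('w',ctrl.read_width(),'F2',ctrl.read_wrist_force())
ctrl.move_linear(g+[0,0,.169],vel=.06); ctrl.wait(.3)
print('F3',ctrl.read_wrist_force(),ctrl.read_ft_torque(),ctrl.read_width(),ctrl.read_time_s())
snap('wrist','w3'); snap('side','s3')
E
python3 -c "
import cv2,numpy as np
a=cv2.imread('pics/w3.png');b=cv2.imread('pics/s3.png')[180:320,150:300]
cv2.imwrite('pics/j3.png',np.hstack([cv2.resize(a,(400,300)),cv2.resize(b,(321,300))]))"
```

```text
F0 [-0.0854 -0.0317 -0.2631]
F1 [-0.6844 -0.2872  0.1899] [ 0.5128 -0.2559  0.1401]
w 0.023538740103195104 F2 [-0.1812 -1.2333  0.8271]
F3 [ 0.8052  0.1419 -4.2008] [ 0.0444  0.012  -0.0066] 0.02303266337645048 6.8583
```

View pics/j3.png

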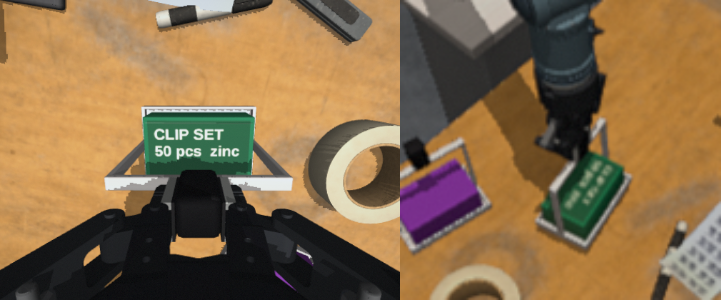

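The carrier is held and level at z ≈ 0.03, and the wrist force has fallen by about 4 N, which fits its weight. Next is the lift to carrier z = 0.10 and the move to in front of the hook.

```bash
python3 - <<'E'
from h import *
np.set_printoptions(precision=4,suppress=True)
c=load('w3'); v,u=np.mgrid[200:300,130:420]; uv=np.c_[u.ravel(),v.ravel()]; P=pts(c,uv); hh=cv2.cvtColor(c['color'],cv2.COLOR_RGB2HSV)[uv[:,1],uv[:,0]]
q=P[(abs(P[:,2]-.161)<.01)&(hh[:,2]>120)]; print('bar',len(q),q.mean(0),cv2.minAreaRect((q[:,:2]*1000).astype(np.float32)),ctrl.read_eef_pos())
S=np.array([.6265,-.0088,0]); d=np.array([np.cos(.079),np.sin(.079),0]); h=.140
p=ctrl.read_eef_pos(); ctrl.move_linear([p[0]-.01,p[1],h+.10],vel=.12)
ctrl.move_linear(S-.12*d+[0,0,h+.10],vel=.15,orientation=R(.079))
ctrl.wait(.2)
print(ctrl.read_eef_pos(),ctrl.read_wrist_force(),ctrl.read_time_s())
snap('wrist','w4');snap('side','s4');snap('scene','c4')
a=cv2.imread('pics/w4.png');b=cv2.imread('pics/s4.png')[130:280,230:390];e=cv2.imread('pics/c4.png')[110:260,160:340]
cv2.imwrite('pics/j4.png',np.hstack([cv2.resize(b,(384,360)),cv2.resize(e,(416,347))[:360] if 0 else cv2.resize(e,(416,360))]))
E
```

```text
bar 3114 [ 0.5126 -0.2534  0.1612] ((512.1296997070312, -254.0531463623047), (10.469738960266113, 127.88458251953125), 12.373699188232422) [ 0.5118 -0.2554  0.1687]
[ 0.5069 -0.019   0.2399] [ 0.3271 -0.1842 -2.7513] 9.6417
```

View pics/j4.png

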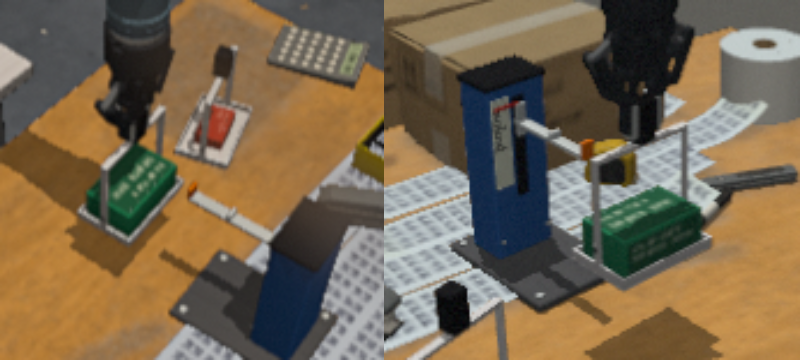

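View pics/w4.png

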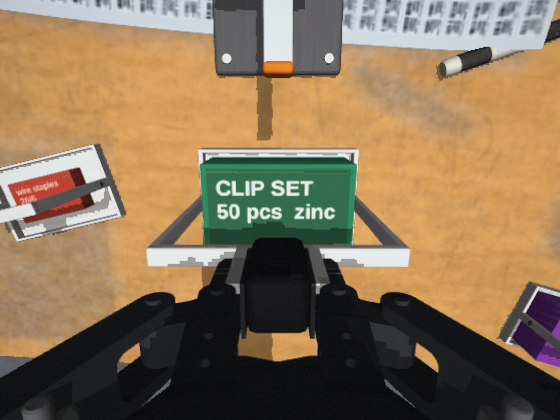

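The carrier is level in front of the hook, with the tip at w4 (279,68) lined up with the bar centre, which is near column 279. I'll check the bar position by depth, then advance over the tip.

```bash
python3 - <<'E'
from h import *
np.set_printoptions(precision=4,suppress=True)
S=np.array([.6265,-.0088,0]); d=np.array([np.cos(.079),np.sin(.079),0]); n=np.array([-d[1],d[0],0])
def bar(name,z):
    c=load(name); v,u=np.mgrid[150:320,100:460]; uv=np.c_[u.ravel(),v.ravel()]; P=pts(c,uv); hh=cv2.cvtColor(c['color'],cv2.COLOR_RGB2HSV)[uv[:,1],uv[:,0]]
    q=P[(abs(P[:,2]-z)<.01)&(hh[:,2]>120)&(hh[:,1]<50)]; r=cv2.minAreaRect((q[:,:2]*1000).astype(np.float32)); b=np.array([*r[0],0])/1000
    print(name,'bar',len(q),q[:,2].mean(),r,'seat xy',(b-S)@d,(b-S)@n)
bar('w4',.231)
c=load('w4'); uv=np.argwhere((cv2.cvtColor(c['color'],cv2.COLOR_RGB2HSV)[:100,250:310]-np.array([5,200,0])<np.array([12,56,255])).all(2))[:,::-1]+[250,0]
P=pts(c,uv);P=P[P[:,2]>.18];print('tip',len(P),P.mean(0),(P.mean(0)-S)@d,(P.mean(0)-S)@n)
h=.140
ctrl.move_linear(S-.002*d+[0,0,h+.10],vel=.08); ctrl.wait(.15)
print(ctrl.read_eef_pos(),ctrl.read_wrist_force(),ctrl.read_time_s())
snap('wrist','w5');snap('side','s5');snap('scene','c5')
bar('w5',.231)
b=cv2.imread('pics/s5.png')[130:280,250:410];e=cv2.imread('pics/c5.png')[100:250,150:330]
cv2.imwrite('pics/j5.png',np.hstack([cv2.resize(b,(384,360)),cv2.resize(e,(416,360))]))
E
```

```text
w4 bar 3052 0.23266014298865526 ((507.427978515625, -17.878910064697266), (10.47671890258789, 127.34505462646484), 4.374657154083252) seat xy -0.11941713853059543 0.0003463141678856467
tip 498 [ 0.5965 -0.0112  0.2006] -0.03007792940781126 -6.102854391064165e-05
[ 0.6242 -0.0091  0.2402] [-0.2303 -0.4679 -4.0479] 11.5667
w5 bar 3059 0.23274524572085356 ((624.9114379882812, -8.0308837890625), (10.233262062072754, 127.75083923339844), 4.327597141265869) seat xy -0.0015229104818655992 0.0008920833342386371
```

View pics/j5.png

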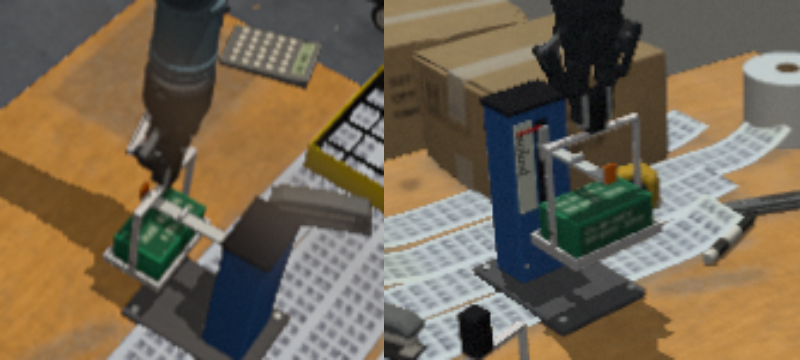

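View pics/w5.png

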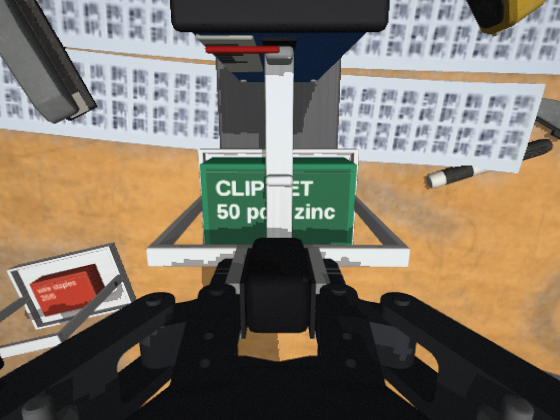

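The strap passes through the window and the bar is above the seat (−1.5, +0.9 mm). I'll lower it slowly and watch the load transfer.

```bash
python3 - <<'E'
from h import *
np.set_printoptions(precision=4,suppress=True)
p=ctrl.read_eef_pos()
def F(k=6):
    f=[]
    for _ in range(k): ctrl.wait(.03); f.append(ctrl.read_wrist_force())
    return np.mean(f,0),np.std(f,0)[2]
def go(z,v):
    ctrl.move_linear([p[0],p[1],z],vel=v); f,s=F(); print(round(ctrl.read_eef_pos()[2],4),f,round(s,2),ctrl.read_ft_torque(),round(ctrl.read_time_s(),2)); return f
go(.206,.04)
go(.192,.02)
go(.186,.02)
go(.182,.01)
snap('wrist','w6');snap('side','s6');snap('scene','c6')
b=cv2.imread('pics/s6.png')[130:280,250:410];e=cv2.imread('pics/c6.png')[100:250,150:330]
cv2.imwrite('pics/j6.png',np.hstack([cv2.resize(b,(384,360)),cv2.resize(e,(416,360))]))
E
```

```text
0.2064 [ 0.1667 -0.0174 -4.1012] 0.34 [-0.0095  0.0223 -0.0255] 12.92
0.1922 [-0.0319 -0.041  -2.415 ] 0.64 [ 0.0096 -0.0077 -0.0397] 13.97
0.1862 [-0.0644 -0.028  -1.0714] 0.32 [-0.0638 -0.0495 -0.0088] 14.62
0.1821 [ 0.2859 -0.4278 -0.2581] 0.41 [-0.0176 -0.1041 -0.0533] 15.37
```

View pics/j6.png

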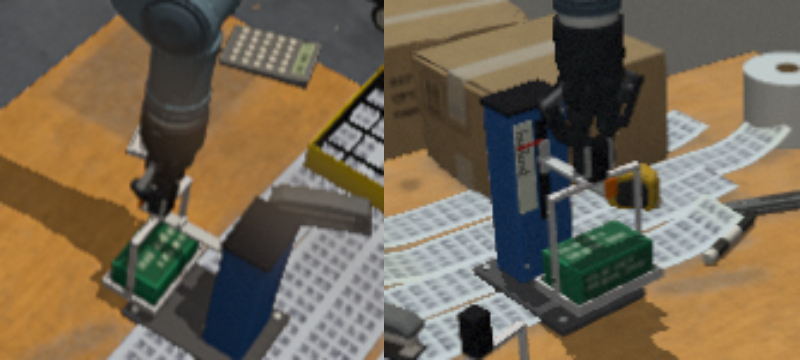

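View pics/w6.png

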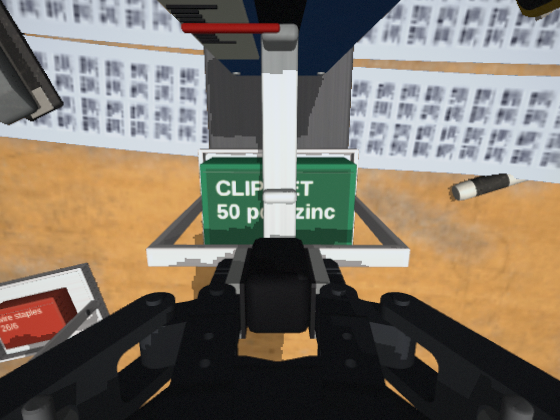

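The bar rests on the strap, the pointer has sunk and the wrist load is nearly zero. I'll lower it one more millimetre and release.

```bash
python3 - <<'E'
from h import *
np.set_printoptions(precision=4,suppress=True)
p=ctrl.read_eef_pos()
ctrl.move_linear([p[0],p[1],.1808],vel=.01); ctrl.wait(.2); print(ctrl.read_wrist_force())
ctrl.gripper_open(); ctrl.wait(.3); print(ctrl.read_width(),ctrl.read_time_s())
snap('wrist','w7'); snap('scene','c7')
b=cv2.imread('pics/w7.png');e=cv2.imread('pics/c7.png')[100:250,150:330]
cv2.imwrite('pics/j7.png',np.hstack([cv2.resize(b,(400,300)),cv2.resize(e,(360,300))]))
E
```

```text
[ 0.3212  0.5081 -0.5432]
0.08533808120490181 16.9083
```

View pics/j7.png

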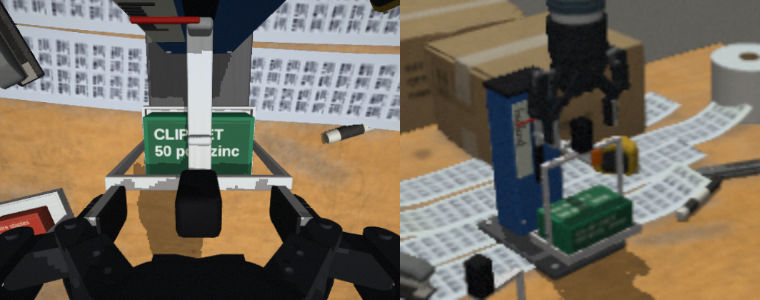

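Released cleanly: the carrier hangs level with the fingers clear of the grip. I'll withdraw straight up, let it settle and check.

```bash
python3 - <<'E'
from h import *
np.set_printoptions(precision=4,suppress=True)
p=ctrl.read_eef_pos()
ctrl.move_linear([p[0],p[1],.30],vel=.08)
ctrl.move_linear([.53,-.02,.36],vel=.15); ctrl.wait(4)
S=np.array([.6265,-.0088,0]); d=np.array([np.cos(.079),np.sin(.079),0]); n=np.array([-d[1],d[0],0])
for i in range(3):
    c=snap('wrist',f'w8{i}'); ctrl.wait(.11)
    v,u=np.mgrid[0:200,150:420]; uv=np.c_[u.ravel(),v.ravel()]; P=pts(c,uv); hh=cv2.cvtColor(c['color'],cv2.COLOR_RGB2HSV)[uv[:,1],uv[:,0]]
    l=np.abs((P-S)@n)
    q=P[(abs(P[:,2]-.173)<.015)&(hh[:,1]<60)&(hh[:,2]>100)&(l>.015)&(l<.07)&(abs((P-S)@d)<.03)]
    r=cv2.minAreaRect((q[:,:2]*1000).astype(np.float32)); b=np.array([*r[0],0])/1000
    L=q[(q-S)@n>0];Rr=q[(q-S)@n<0]
    print(len(q),'z',L[:,2].mean(),Rr[:,2].mean(),r,(b-S)@d,(b-S)@n,c['cam_to_world'][2][3])
snap('scene','c8');snap('side','s8'); print(ctrl.read_time_s())
a=load('scene0');c=load('c8')
for x in (a,c):
    hsv=cv2.cvtColor(x['color'],cv2.COLOR_RGB2HSV); m=cv2.inRange(hsv,(0,150,60),(6,255,255))[270:305,170:225]; print('red px',np.argwhere(m)[:,::-1].mean(0))
b=cv2.imread('pics/s8.png')[130:280,250:410];e=cv2.imread('pics/c8.png')[100:250,150:330]
cv2.imwrite('pics/j8.png',np.hstack([cv2.resize(b,(384,360)),cv2.resize(e,(416,360))]))
E
```

```text
1152 z 0.17318501685468787 0.17322639926433567 ((625.05029296875, -8.371650695800781), (9.432175636291504, 126.83637237548828), 4.422143936157227) -0.0014113811655329643 0.0005414211008468414 0.5034843446981434
1156 z 0.17312482294188536 0.1732633117664749 ((625.0256958007812, -8.34152603149414), (9.506881713867188, 126.89527893066406), 4.431438446044922) -0.0014335242441365062 0.0005733929656912445 0.5034843245668466
1152 z 0.1731609818048797 0.17326777093054388 ((625.0028686523438, -8.353382110595703), (9.400392532348633, 127.12281799316406), 4.4526214599609375) -0.0014572158537976547 0.0005633753337797901 0.5034843135473424
24.125
red px [24.6531 18.2657]
red px [25.2738 18.4078]
```

View pics/j8.png

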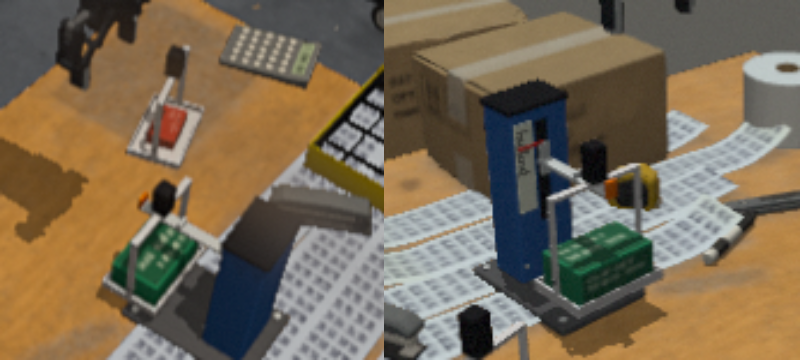

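View pics/w82.png

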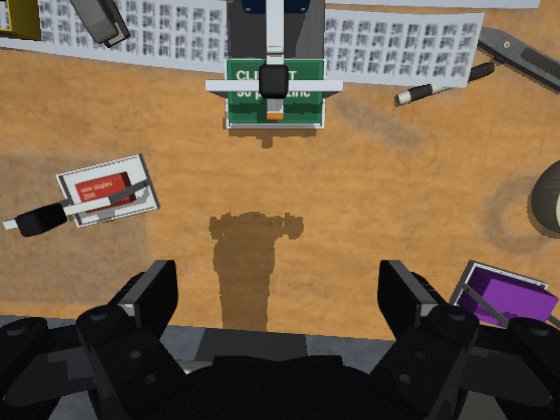

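```bash
python3 -c "
from h import *
ctrl.job_done(); print('done')"
```

```text
the job is handed in; nothing more can be done
done
```

The green carrier is hanging by its bar on the scale hook, and I handed the job in shortly after 24 s on the robot clock. I lifted it by the black grip, passed the bar over the orange tip and lowered it in slow steps. The wrist load fell from about 4 N to under 0.6 N before I let go.

The last checks, before handing in:
- **Position:** the bar sits 1.4 mm in front of the seat point and 0.6 mm off the strap's centre line.
- **Level:** both bar ends are at the same height within 0.2 mm.
- **Pointer:** the bar is about 18 mm below its unloaded height, inside the expected 16 to 21 mm.
- **At rest:** three wrist pictures over about 0.3 s agree within 0.2 mm.
- **Red-box carrier:** it shifted less than 1 pixel in the scene view, so it was not moved.
- **Robot:** withdrawn and touching nothing.

**Disagreements:** the scene and side cameras differed by about 5 mm on the strap and up to 15 mm on the carton and grip. I therefore worked from the close wrist views, which matched the given sizes. The last wrist force before release read -0.54 N, slightly more load than the -0.26 N averaged just before, which is within the sensor's noise.

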